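# Fetch the bottom carton of the stack and restack the rest

### The arm

A 6-joint arm with a two-finger parallel gripper is mounted at the origin on the work surface. World frame = base frame: x ahead of the robot, y to its left, z up, the work surface at z = 0. Lengths are in m, angles in rad, forces in N, time in s.
With the tool pointing down it reaches from about 0.275 to 0.825 m from the base axis. Payload 5.2 kg.
Tool frame: the origin (TCP) lies on the centre line of the jaws, within the pads' length; the fingertips stand 8 mm ahead of it and the grasp point (between the pads) lies 11 mm behind it (bot.tip_extent is the distance from the TCP to the fingertips, in m); z points along the fingers, y is the direction in which the jaws open and shut (so a half turn about z gives the same grasp; the last joint's range is limited). The gripper opens to 93 mm and grips with 3 to 60 N. Pads are 15 mm wide; open, the fingers measure 128 mm over their backs; the gripper's body (75 mm by 188 mm) begins 65 mm behind the grasp point.
Start: joints at [1.147, 0.259, 1.535, -0, 1.348, -0.203], TCP at [0.12, 0.537, 0.227] pointing down, gripper open.
Joint ranges: [-3.14, 3.14], [-0.91, 2.08], [0.19, 2.58], [-1.22, 4.36], [0.22, 2.71], [-3.12, 3.12]. Speed limits (rad/s): [2.57, 2.57, 3.14, 3.14, 3.14, 3.14].

### API

Orientations are given as a rotation vector (axis times angle).
In Python, from cell import bot, camera, ticket gives the robot as it stands.
- The arm moves only by the shell command python3 -m jog 'ROWS' [OPENING]. ROWS is JSON, a list of rows, each a list of 2 entries, a list of its own where there are three numbers: the shift along the world's x, y, z in mm, then the turn about the world's z in degrees. A call has 1 to 10 rows; each row shifts and turns the commanded pose from where the row before left it; what a row does not reach is not made up. A row lasts 1/8 s, in which the tool goes at most 62.5 mm and 10.7 degrees, less where a joint would pass 70% of its speed; a pose out of reach is approached as far as the arm can. A call is refused whole if a number of a shift passes 62.5 or a number of a turn 10.7, either way. A call with a gripper value outside its range is refused whole. OPENING is the finger opening in mm, from 0 to 93, set as the call begins (- or left out, the last holds). The fingers move at their own pace and stop on an object; the grip force is fixed at half the most. Time passes only in rows, so rows that do not move let the fingers close. It gives the time, the measured TCP pose, the force and the opening at its end, in the units of the state.
- bot.observe(): the state, without advancing time (a new reading comes with each control period).
- camera(name): name is "side" or "top"; returns a dict with "image" (480x640x3 uint8, red, green, blue), "depth" (480x640 float32, m along the optical axis (not along the pixel's ray), 0 where there is no reading), "mtx" (3x3 intrinsics, pixels), "R" (3x3) and "t" (3): a world point X has camera coordinates R X + t. Camera axes: x right, y down, z forward; pixel columns grow to the right and rows downward; lengths in m; the calibration is good to about 2 mm. A picture is of the moment at which its call begins.
- ticket.sign_off(): hands the job in, once; it reports no verdict.
The state is a dict: "time": time; "joints": joint angles; "joint_vel": joint speeds; "joint_torque": joint torques, N m; "eef_pos": TCP position; "eef_rot": TCP orientation; "wrist_force": force on the tool from outside, world axes, zero at the start; "ft_torque": the same for the moment, N m; "finger_gap": opening from 0.0 (shut) to 1.0 (fully open).
Only numpy, scipy, OpenCV 4.12 (cv2) and the standard library are available. Lean on these libraries where they do the work, as an engineer would, in place of code of your own. Each camera call takes 0.05 s, during which the arm holds its last target. There are 200 camera calls.

### The job

I need the long carton at the bottom of the stack on the low wooden riser: lift the two cartons above it off one at a time, the short one and then the middle one, and set them aside on the drawing board, then put the long carton down in the middle of the cork mat, lying along it. Then restack the other two squarely on the middle of the riser, lying along it, the middle carton below and the short one on top as before. Keep the cartons level, set them down rather than drop them, and leave the other things on the table where they are.

Things in the scene. Friction and masses are not known exactly. Their poses are not given: they have to be found in the camera images.
- carton_short_c (a point): centre (half-way up) of the top carton of the stack, the smallest: plain closed brown cardboard, a block 120 long (its x) x 56 wide (its y) x 35 mm high (z up), 0.15 to 0.27 kg. All the cartons lie flat, are full and rigid, and bear a firm grip (35 N or more)
- carton_mid_c (a point): centre (half-way up) of the middle carton, the same plain cardboard, 150 long (x) x 60 wide (y) x 40 mm high (z up), 0.2 to 0.38 kg; at first it lies on the long carton and under the short one
- carton_long_c (a point): centre (half-way up) of the bottom carton, the one wanted: the same plain cardboard, 170 long (x) x 62 wide (y) x 45 mm high (z up), 0.25 to 0.48 kg; at first it lies on the riser
- riser: fixed low plywood riser (a board on two runners) that carries the stack, 210 long (x) x 110 wide (y), its top 20 mm above the table; origin at the middle of its underside, on the table. The stack lies along its x, roughly centred. A cup stands some 30 mm beyond its far (+x) end
- mat: fixed bare cork mat where the long carton is wanted, 230 long (x) x 130 wide (y) x 4 mm thick; origin at the middle of its underside, on the table. An eraser lies some 20 mm beyond its far (+x) end
- board: fixed pale wooden drawing board for setting cartons aside, 280 long (x) x 240 wide (y) x 8 mm thick; origin at the middle of its underside, on the table. It is free except for a tape roll and a paint jar within 65 mm of its far (+x) end: two cartons fit side by side, both along x, centred at x = -30, y = +60 and -60 mm. Riser, mat and board lie side by side in any order
- tape: bystander: paper tape roll lying on the board's far end, 52 mm across, 19 mm high; origin at the middle of its underside
- paint_jar: bystander: small white jar on the board's far end, 40 mm across, 45 mm high; origin at the middle of its underside
- cup: bystander: white ceramic cup beyond the riser, 60 mm across, 60 mm high; origin at the middle of its underside
- eraser: bystander: eraser block beyond the mat, 25 x 50 x 16 mm; origin at the middle of its underside
- bottle_a: bystander: paint bottle standing near the table's far edge, 60 mm across, 170 mm high; origin at the middle of its underside
- bottle_b: bystander: paint bottle standing near the table's far edge, 56 mm across, 150 mm high; origin at the middle of its underside
Not all that is in view belongs to the job. What is shaped like the part that bears carton_long_c but pink or red is not meant.

How it is judged:
By the outcome, as a careful person would: the job done as asked, in the order asked, and still so for the second after the job is handed in, with the robot touching nothing.
It also fails if it takes over 72 s, if anything falls off the work surface, if the arm or the gripper's body presses on something with over 40 N, if the wrist force passes 120 N, or if a joint passes its speed limit or range.

## Working session

There is one attempt and no reset: what is moved stays moved. The work goes in short steps, Python scripts to look and compute and a shell command to move; the robot and the scene stay as the last step left them, time stands still between calls to the robot, and variables do not carry over. Pictures are saved under pics/ and viewed, about 8 in all and at most 12, crops included, and the job is handed in when it is done.

```bash
mkdir -p pics; ls
python3 - <<'E'
from cell import bot,camera
import cv2,numpy as np
for n in("top","side"):
    c=camera(n); cv2.imwrite(f"pics/{n}0.png",c["image"][:,:,::-1]); np.savez(f"{n}0.npz",**c)
    print(n,c["mtx"].tolist(),c["R"].round(3).tolist(),c["t"].round(3).tolist())
print(bot.observe())
E
```

```text
pics
top [[472.3920369498968, 0.0, 322.73796944435816], [0.0, 472.3920369498968, 241.30177296439635], [0.0, 0.0, 1.0]] [[0.024, -1.0, -0.015], [-0.98, -0.021, -0.196], [0.195, 0.019, -0.981]] [-0.086, 0.564, 1.248]
side [[480.94059947384017, 0.0, 329.47598130739664], [0.0, 480.94059947384017, 241.37740706753863], [0.0, 0.0, 1.0]] [[0.952, -0.305, -0.002], [-0.183, -0.564, -0.805], [0.244, 0.767, -0.593]] [-0.537, 0.142, 1.12]
{'time': 0.1, 'joints': array([ 1.14721328e+00,  2.59295663e-01,  1.53591613e+00,  2.22537605e-05,
        1.34796814e+00, -2.02821315e-01]), 'joint_vel': array([-9.75000755e-04, -3.72076325e-04, -3.65594631e-03,  4.42186766e-05,
       -8.48584246e-04,  3.59253026e-04]), 'joint_torque': array([ 2.18690577e-03, -4.38210046e+01, -2.84643728e+01,  7.19093811e-02,
        3.62425006e-02, -5.84811278e-05]), 'eef_pos': array([0.12023167, 0.53624776, 0.22591014]), 'eef_rot': array([-3.46019436e-01, -3.12196527e+00,  2.36110633e-03]), 'wrist_force': array([ 0.09653947, -0.16886813,  0.10611045]), 'ft_torque': array([0.00656107, 0.01724673, 0.01386514]), 'finger_gap': 1.0022172405241763}
```

View pics/top0.png

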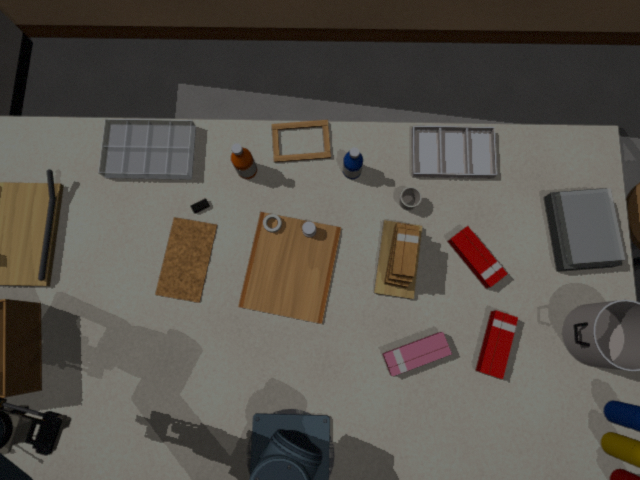

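View pics/side0.png

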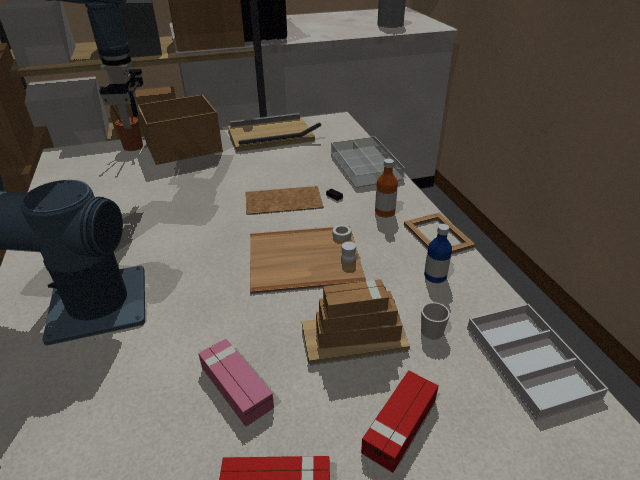

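The top view shows the cork mat at (187,260), the drawing board at (291,267), and the stack on the riser at (402,260) with the cup at (409,198). Things that could be taken for the stack are the red cartons at (478,257) and (497,345) and the pink one at (418,354). The plain brown stack at (402,260) is the one described.

```bash
cat > h.py <<'E'
import numpy as np,cv2
def pts(c):
    v,u=np.mgrid[:480,:640]; d=c["depth"]
    p=np.stack([u,v,np.ones_like(u)],-1)@np.linalg.inv(c["mtx"]).T*d[...,None]
    return (p-c["t"])@c["R"]
def plane(c,uv,z):
    r=(np.c_[uv,np.ones(len(uv))]@np.linalg.inv(c["mtx"]).T)@c["R"]; o=-c["R"].T@c["t"]
    return o+r*((z-o[2])/r[:,2])[:,None]
def rect(xy):
    (cx,cy),(w,h),a=cv2.minAreaRect((np.asarray(xy)[:,:2]*1000).astype(np.float32))
    if w<h: w,h,a=h,w,a+90
    a=(a+90)%180-90
    return [round(float(x),1) for x in(cx,cy,w,h,a)]
def big(m,seed):
    n,l=cv2.connectedComponents(m.astype(np.uint8)); return l==l[seed[1],seed[0]]
def crect(c,m,z):
    k=max(cv2.findContours(m.astype(np.uint8),cv2.RETR_EXTERNAL,cv2.CHAIN_APPROX_NONE)[0],key=cv2.contourArea)[:,0].astype(float)
    return rect(plane(c,k,z))
E
python3 - <<'E'
from h import *
T=dict(np.load("top0.npz"));S=dict(np.load("side0.npz"))
for n,c in(("top",T),("side",S)):
    P=pts(c);z=P[...,2]; d=c["depth"]>0
    roi=d&(P[...,0]>.3)&(P[...,0]<.68)&(P[...,1]>-.35)&(P[...,1]<-.05)&(z>.012)
    if n=="top": roi[:, 430:]=0; roi[:215]=0
    h,e=np.histogram(z[roi]*1000,bins=np.arange(10,160,5)); print(n,dict(zip(e.astype(int).tolist(),h.tolist())))
    for nm,zz in(("riser",.02),("long",.065),("mid",.105),("short",.14)):
        m=roi&(abs(z-zz)<.006); print(nm,m.sum(),rect(P[m]) if m.sum()>5 else "")
    for nm,seed in (("mat",(187,260) if n=="top" else (285,200)),("board",(285,280) if n=="top" else (290,260))):
        hsv=cv2.cvtColor(c["image"],cv2.COLOR_RGB2HSV); m=big(hsv[...,1]>75,seed)
        print(nm,m.sum(),crect(c,m,.004 if nm=="mat" else .008),"z",np.median(z[m]))
hsv=cv2.cvtColor(T["image"],cv2.COLOR_RGB2HSV)
m=big(hsv[...,1]>75,(402,260));print("stack mask",crect(T,m,.02))
cv2.imwrite("pics/c1.png",np.hstack([cv2.resize(T["image"][190:320,350:450],(400,520),interpolation=2),cv2.resize(S["image"][270:370,290:430],(400,520))])[:,:,::-1])
for nm,b,z in(("cup",(385,435,180,215),.06),("jar",(295,322,212,240),.045)):
    P=pts(T);k=P[b[2]:b[3],b[0]:b[1]].reshape(-1,3);k=k[abs(k[:,2]-z)<.008];print(nm,rect(k) if len(k)>4 else "")
E
```

```text
top {10: 233, 15: 527, 20: 642, 25: 72, 30: 22, 35: 13, 40: 30, 45: 30, 50: 12, 55: 14, 60: 64, 65: 65, 70: 23, 75: 14, 80: 17, 85: 17, 90: 14, 95: 21, 100: 91, 105: 135, 110: 19, 115: 20, 120: 14, 125: 14, 130: 30, 135: 424, 140: 550, 145: 38, 150: 0}
riser 1256 [470.3, -199.7, 335.4, 299.7, -0.1]
long 138 [534.4, -288.0, 171.2, 61.5, -9.7]
mid 238 [531.7, -287.5, 150.8, 59.0, -8.5]
short 1006 [525.9, -287.0, 122.3, 56.5, -7.3]
mat 3586 [516.7, 316.8, 229.2, 130.4, -8.7] z 0.005356464227733721
board 7819 [501.4, 18.4, 279.9, 240.2, -10.1] z 0.008945431137507205
side {10: 104, 15: 1074, 20: 511, 25: 167, 30: 161, 35: 175, 40: 180, 45: 183, 50: 175, 55: 193, 60: 264, 65: 176, 70: 136, 75: 142, 80: 133, 85: 132, 90: 141, 95: 139, 100: 363, 105: 165, 110: 126, 115: 119, 120: 112, 125: 129, 130: 127, 135: 963, 140: 295, 145: 0, 150: 0}
riser 1657 [520.8, -221.4, 301.7, 256.1, -76.9]
long 503 [563.9, -307.6, 241.7, 64.7, -14.6]
mid 577 [529.3, -292.7, 150.0, 63.5, -8.1]
short 1293 [524.0, -290.6, 120.9, 60.7, -6.9]
mat 1643 [512.7, 309.7, 228.0, 132.0, -8.7] z 0.002657546201760771
board 12020 [502.5, -100.0, 475.8, 325.8, 82.4] z 0.01562108227718207
stack mask [527.6, -285.1, 210.7, 110.0, -7.3]
cup [697.3, -315.0, 58.0, 55.8, -42.7]
jar [603.3, -31.2, 34.0, 33.5, 1.5]
```

View pics/c1.png

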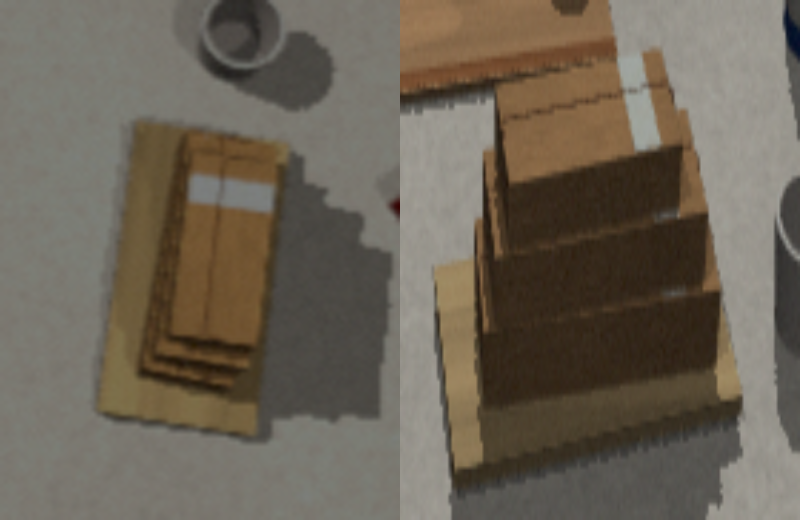

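Short: (526,-287) at -7.3°. Mid, long, riser, mat and board all match their given sizes, and the close crop confirms the plain brown stack. I'll move above the short carton.

```bash
python3 -m jog '[[[12,-25,0],1],[[25,-51,0],1],[[25,-51,0],1],[[25,-51,0],1],[[25,-51,0],1],[[25,-51,0],0.3],[[25,-51,0],0],[[25,-51,0],0],[[25,-51,0],0],[[25,-51,0],0]]' 93
python3 -m jog '[[[25,-51,0],0],[[25,-51,0],0],[[25,-51,0],0],[[25,-51,0],0],[[25,-51,0],0],[[25,-51,0],0],[[18,-33,-10],0],[[0,0,-20],0],[[0,0,-10],0],[[0,0,0],0]]'
python3 - <<'E'
from cell import bot,camera
from h import *
from scipy.spatial.transform import Rotation as R
s=bot.observe();y=R.from_rotvec(s["eef_rot"]).as_matrix()
print(s["eef_pos"],"jaw",np.degrees(np.arctan2(y[1,1],y[0,1])),"tilt",y[2,2],s["joints"].round(2))
c=camera("side");cv2.imwrite("pics/a.png",c["image"][180:400,220:480,::-1].repeat(2,0).repeat(2,1))
E
```

```text
time: 1.35
eef_pos: [0.3578, 0.0509, 0.2267]
eef_rot: [0.202, 3.135, 0.0]
wrist_force: [0.7, 0.2, -0.3]
finger_gap: 0.995
time: 2.6
eef_pos: [0.5248, -0.2855, 0.1857]
eef_rot: [-0.201, -3.133, -0.002]
wrist_force: [0.4, 0.1, -0.2]
finger_gap: 1.002
[ 0.52477426 -0.28552178  0.18570682] jaw 82.66729665764852 tilt -0.9999970183418811 [-0.68  0.37  1.48  0.    1.3  -2.13]
```

View pics/a.png

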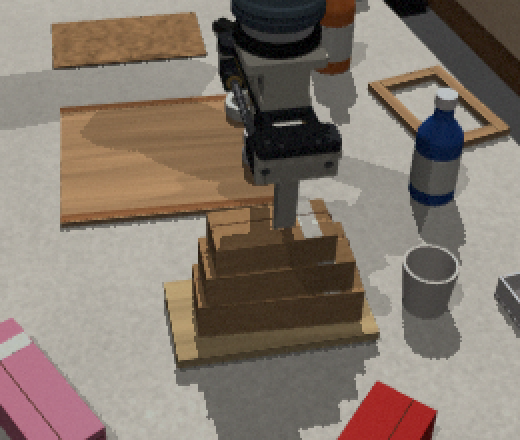

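The open jaws are straddling the short carton at about (265,220) in the crop. I'll lower, grip and lift slightly.

```bash
python3 -m jog '[[[1,-1,-15],0],[[0,0,-25],0],[[0,0,-18],0],[[0,0,-9],0],[[0,0,-1],0],[[0,0,0],0]]'
python3 -m jog '[[[0,0,0],0],[[0,0,0],0],[[0,0,0],0],[[0,0,0],0],[[0,0,0],0]]' 40
python3 -m jog '[[[0,0,3],0],[[0,0,8],0],[[0,0,20],0],[[0,0,20],0],[[0,0,10],0],[[0,0,0],0]]'
python3 - <<'E'
from cell import bot,camera
from h import *
for n in("top","side"):
    c=camera(n);P=pts(c);z=P[...,2]
    near=(abs(P[...,0]-.527)<.14)&(abs(P[...,1]+.285)<.09)
    for nm,zz in(("long",.065),("mid",.105)):
        m=near&(abs(z-zz)<.006);print(n,nm,m.sum(),rect(P[m]))
    cv2.imwrite(f"pics/b{n}.png",c["image"][:,:,::-1])
print(bot.observe()["eef_pos"])
E
```

```text
time: 3.4
eef_pos: [0.5268, -0.2876, 0.1194]
eef_rot: [0.201, 3.134, -0.001]
wrist_force: [0.6, -0.0, 0.2]
finger_gap: 1.001
time: 4.03
eef_pos: [0.5265, -0.2875, 0.1188]
eef_rot: [0.201, 3.135, -0.0]
wrist_force: [0.2, -0.3, 0.5]
finger_gap: 0.603
time: 4.78
eef_pos: [0.5268, -0.2875, 0.1804]
eef_rot: [0.201, 3.134, -0.001]
wrist_force: [-0.0, 0.0, -1.9]
finger_gap: 0.598
top long 20 [485.6, -271.9, 96.2, 23.3, 30.8]
top mid 173 [482.9, -274.6, 82.8, 35.3, 42.1]
side long 495 [553.0, -310.1, 224.2, 62.6, -17.1]
side mid 1676 [529.5, -291.4, 150.3, 64.0, -8.3]
[ 0.52607841 -0.28704506  0.17900233]
```

```bash
python3 -m jog '[[[-2,15,0],0],[[-4,35,0],0],[[-6,50,0],-1],[[-6,50,0],-1],[[-6,55,0],-0.8],[[-6,55,0],0],[[-6,50,0],0],[[-5,40,-10],0],[[-3,20,-30],0],[[0,0,-40],0]]'
python3 -m jog '[[[0,0,-40],0],[[0,0,-22],0],[[0,0,-8],0],[[0,0,-4],0],[[0,0,-2],0],[[0,0,0],0]]'
python3 - <<'E'
from cell import bot
s=bot.observe();print(s["eef_pos"],s["wrist_force"])
E
```

```text
time: 6.12
eef_pos: [0.4818, 0.0851, 0.0994]
eef_rot: [0.273, 3.128, 0.001]
wrist_force: [0.4, 0.1, -2.3]
finger_gap: 0.6
time: 6.88
eef_pos: [0.4829, 0.0827, 0.0243]
eef_rot: [0.278, 3.128, 0.0]
wrist_force: [-0.5, 0.1, -1.2]
finger_gap: 0.6
[0.48294393 0.08265622 0.02430688] [-0.5372667   0.13924222 -1.17010114]
```

```bash
python3 -m jog '[[[0,0,-1],0],[[0,0,-1],0],[[0,0,0],0]]'
python3 -m jog '[[[0,0,-1],0],[[0,0,0],0]]'
```

```text
time: 7.25
eef_pos: [0.4825, 0.0826, 0.0217]
eef_rot: [0.278, 3.129, -0.0]
wrist_force: [0.7, -0.4, -1.3]
finger_gap: 0.603
time: 7.5
eef_pos: [0.4826, 0.0826, 0.0217]
eef_rot: [0.278, 3.129, -0.0]
wrist_force: [-3.4, -0.3, 9.5]
finger_gap: 0.599
```

```bash
python3 -m jog '[[[0,0,1],0],[[0,0,0],0],[[0,0,5],0],[[0,0,15],0],[[0,0,40],0],[[0,0,50],0],[[2,-15,40],0],[[6,-40,0],0],[[6,-50,0],0.7],[[6,-50,0],1]]' 93
python3 -m jog '[[[6,-55,0],0],[[6,-55,0],0],[[6,-50,0],0],[[6,-40,-10],0],[[4,-16,-30],0],[[0,0,-30],0],[[0,0,-15],0],[[0,0,-6],0],[[0,0,-2],0],[[0,0,0],0]]'
python3 - <<'E'
from cell import bot,camera
from h import *
s=bot.observe();print(s["eef_pos"],s["eef_rot"],s["wrist_force"])
c=camera("top");P=pts(c);z=P[...,2];d=c["depth"]>0
m=d&(abs(z-.043)<.006)&(abs(P[...,0]-.48)<.08)&(abs(P[...,1]-.08)<.06);print("short",m.sum(),rect(P[m]))
E
```

```text
time: 8.75
eef_pos: [0.5027, -0.0736, 0.1731]
eef_rot: [0.229, 3.131, -0.001]
wrist_force: [-0.8, 0.0, -0.2]
finger_gap: 0.995
time: 10.0
eef_pos: [0.531, -0.2885, 0.0797]
eef_rot: [0.231, 3.132, -0.002]
wrist_force: [-0.1, -0.2, 0.9]
finger_gap: 1.002
[ 0.53102163 -0.2884899   0.07970946] [ 2.30662465e-01  3.13171619e+00 -1.60584431e-03] [-0.12949333 -0.24009002  0.9269267 ]
short 546 [498.5, 80.8, 87.5, 56.4, -10.1]
```

```bash
python3 -m jog '[[[0,0,0],0],[[0,0,0],0],[[0,0,0],0],[[0,0,0],0],[[0,0,3],0],[[0,0,8],0],[[0,0,20],0],[[0,0,20],0],[[0,0,10],0],[[0,0,0],0]]' 40
python3 -m jog '[[[-5,18,0],0],[[-10,36,0],0],[[-13,48,0],-0.9],[[-13,48,0],-0.8],[[-13,48,0],0],[[-10,36,0],0],[[-6,19,0],0],[[0,0,-10],0],[[0,0,-30],0],[[0,0,-40],0]]'
python3 -m jog '[[[0,0,-20],0],[[0,0,-10],0],[[0,0,-4],0],[[0,0,0],0]]'
```

```text
time: 11.3
eef_pos: [0.5308, -0.2886, 0.1405]
eef_rot: [0.231, 3.132, -0.001]
wrist_force: [-0.2, 0.1, -3.4]
finger_gap: 0.644
time: 12.55
eef_pos: [0.4618, -0.0367, 0.059]
eef_rot: [0.279, 3.126, -0.002]
wrist_force: [0.4, -0.3, -2.3]
finger_gap: 0.643
time: 13.05
eef_pos: [0.4609, -0.0358, 0.0259]
eef_rot: [0.278, 3.129, -0.0]
wrist_force: [-0.9, -0.1, -2.9]
finger_gap: 0.642
```

```bash
python3 -m jog '[[[0,0,-1],0],[[0,0,-1],0],[[0,0,-1],0],[[0,0,0],0]]'
python3 -m jog '[[[0,0,-1],0],[[0,0,0],0]]'
```

```text
time: 13.55
eef_pos: [0.4604, -0.0353, 0.0227]
eef_rot: [0.278, 3.129, -0.0]
wrist_force: [0.5, 0.1, -2.8]
finger_gap: 0.648
time: 13.8
eef_pos: [0.4606, -0.0354, 0.0217]
eef_rot: [0.278, 3.129, -0.0]
wrist_force: [0.8, -0.2, -1.5]
finger_gap: 0.642
```

```bash
python3 -m jog '[[[0,0,-0.7],0],[[0,0,0],0]]'
```

```text
time: 14.05
eef_pos: [0.4606, -0.0354, 0.0217]
eef_rot: [0.278, 3.129, -0.0]
wrist_force: [-1.8, 1.2, 6.1]
finger_gap: 0.644
```

```bash
python3 -m jog '[[[0,0,0.7],0],[[0,0,0],0],[[0,0,5],0],[[0,0,15],0],[[0,0,40],0],[[0,0,40],0],[[0,0,20],0],[[0,0,0],0]]' 93
python3 - <<'E'
from cell import bot,camera
from h import *
print(bot.observe()["eef_pos"],bot.observe()["eef_rot"])
for n in("top","side"):
    c=camera(n);P=pts(c);z=P[...,2];d=c["depth"]>0
    near=d&(abs(P[...,0]-.527)<.15)&(abs(P[...,1]+.285)<.1)
    for nm,zz in(("long",.065),("riser",.02)):
        m=near&(abs(z-zz)<.008);m=cv2.morphologyEx(m.astype(np.uint8),cv2.MORPH_OPEN,np.ones((3,3)))>0;print(n,nm,m.sum(),rect(P[m]),np.median(z[m]))
    np.savez(f"{n}1.npz",**c)
    if n=="top":cv2.imwrite("pics/t1.png",c["image"][:,:,::-1])
E
```

```text
time: 15.05
eef_pos: [0.4616, -0.0357, 0.1433]
eef_rot: [0.278, 3.125, -0.001]
wrist_force: [0.2, -0.0, -0.3]
finger_gap: 1.002
[ 0.46163322 -0.03569803  0.14329527] [ 2.77535438e-01  3.12528935e+00 -1.43829638e-03]
top long 1421 [534.5, -288.8, 171.6, 62.6, -10.2] 0.06551010615488587
top riser 1361 [528.2, -285.0, 211.5, 110.2, -7.6] 0.02051822919609481
side long 1960 [532.3, -292.4, 171.1, 65.9, -10.1] 0.06406483597919006
side riser 1754 [550.0, -293.0, 260.0, 114.2, -7.6] 0.019145798304278157
```

View pics/t1.png

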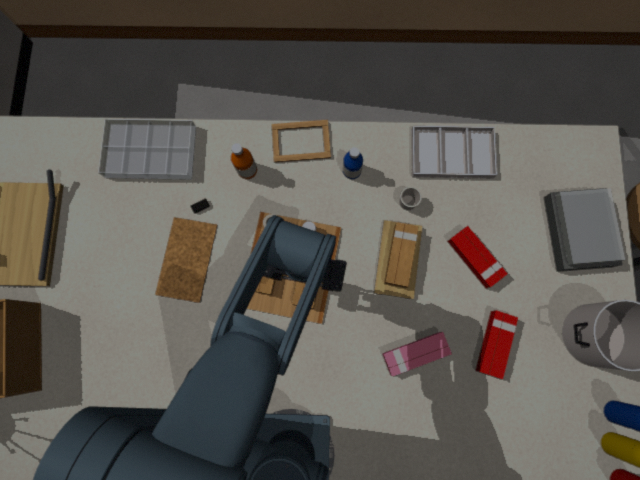

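The long carton lies alone on the riser at (403,255), the cup at (409,198) hasn't moved, and the short and mid cartons are on the board under the arm. Next is the long carton, at about (534,-289), -10°.

```bash
python3 -m jog '[[[6,-20,0],0],[[12,-42,0],0],[[14,-50,0],0],[[14,-50,0],0],[[13,-46,0],0],[[9,-32,-10],0],[[4,-14,-25],0],[[0,0,-35],0],[[0,0,-25],0],[[0,0,-10],0]]'
python3 -m jog '[[[0,0,-4],0],[[0,0,0],0]]'
```

```text
time: 16.4
eef_pos: [0.5307, -0.2897, 0.0335]
eef_rot: [-0.279, -3.125, -0.004]
wrist_force: [0.5, -0.4, -0.6]
finger_gap: 1.001
time: 16.65
eef_pos: [0.5327, -0.2899, 0.033]
eef_rot: [0.278, 3.129, -0.001]
wrist_force: [-0.6, 0.1, 0.1]
finger_gap: 1.001
```

```bash
python3 -m jog '[[[0,0,0],0],[[0,0,0],0],[[0,0,0],0],[[0,0,0],0],[[0,0,3],0],[[0,0,8],0],[[0,0,20],0],[[0,0,25],0],[[0,0,20],0],[[0,0,10],0]]' 45
python3 -m jog '[[[0,15,0],0],[[0,35,0],0],[[-1,50,0],0],[[-2,55,0],0],[[-2,55,0],0.7],[[-2,55,0],0.7],[[-2,55,0],0],[[-2,55,0],0],[[-2,55,0],0],[[-2,55,0],0]]'
python3 -m jog '[[[-2,50,0],0],[[-1,40,0],0],[[0,20,0],0],[[0,9,-20],0],[[0,0,-30],0],[[0,0,-10],0],[[0,0,0],0]]'
python3 - <<'E'
from cell import bot,camera
from h import *
s=bot.observe();print(s["eef_pos"],s["eef_rot"],s["wrist_force"],s["finger_gap"])
zt=s["eef_pos"][2]-.013+.045
for n in("top","side"):
    c=camera(n);P=pts(c);z=P[...,2];d=c["depth"]>0
    m=d&(abs(z-zt)<.007)&(abs(P[...,0]-.515)<.12)&(abs(P[...,1]-.314)<.06)
    print(n,m.sum(),rect(P[m]))
    cv2.imwrite(f"pics/m{n}.png",c["image"][:,:,::-1])
    b=(cv2.imread("pics/mtop.png")[180:330,120:260] if n=="top" else c["image"][130:260,200:380,::-1])
    cv2.imwrite(f"pics/mc{n}.png",cv2.resize(b,(400,400)))
cv2.imwrite("pics/mc.png",np.hstack([cv2.imread("pics/mctop.png"),cv2.imread("pics/mcside.png")]))
E
```

```text
time: 17.9
eef_pos: [0.5328, -0.2896, 0.12]
eef_rot: [0.278, 3.128, -0.001]
wrist_force: [-0.2, 0.2, -4.4]
finger_gap: 0.663
time: 19.15
eef_pos: [0.5155, 0.198, 0.1176]
eef_rot: [-0.239, -3.13, 0.0]
wrist_force: [1.3, -0.4, -4.2]
finger_gap: 0.665
time: 20.02
eef_pos: [0.5137, 0.314, 0.0578]
eef_rot: [-0.24, -3.13, 0.002]
wrist_force: [-0.2, -0.4, -3.5]
finger_gap: 0.662
[0.51368437 0.31399624 0.05779835] [-2.40286281e-01 -3.13016604e+00  1.85422392e-03] [-0.19435391 -0.40861147 -3.52192353] 0.6616838755196993
top 695 [515.7, 314.1, 171.4, 62.4, -8.9]
side 522 [512.8, 303.3, 170.2, 87.2, -10.0]
```

View pics/mc.png

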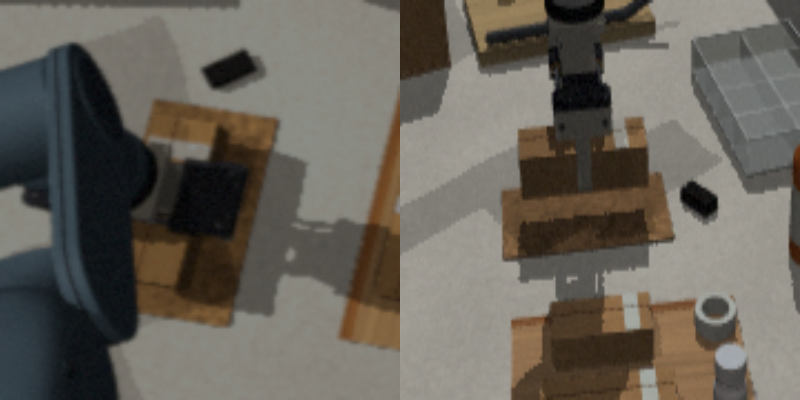

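The carton is held level over the mat. The top camera puts it at (515.7,314.1), agreeing with the TCP, so I trust the top view's mat centre of (516.7,316.8).

```bash
python3 -m jog '[[[1,2.5,-10],0],[[0,0,-16],0],[[0,0,-8],0],[[0,0,-4],0],[[0,0,-1],0],[[0,0,-1],0],[[0,0,0],0]]'
python3 -m jog '[[[0,0,-1],0],[[0,0,0],0]]'
```

```text
time: 21.0
eef_pos: [0.5156, 0.3172, 0.0189]
eef_rot: [0.24, 3.132, 0.0]
wrist_force: [-0.6, 1.5, -4.1]
finger_gap: 0.668
time: 21.25
eef_pos: [0.5154, 0.3172, 0.0177]
eef_rot: [0.24, 3.132, 0.0]
wrist_force: [-0.1, -0.2, -4.9]
finger_gap: 0.665
```

```bash
python3 -m jog '[[[0,0,-0.8],0],[[0,0,0],0]]'
python3 -m jog '[[[0,0,-0.7],0],[[0,0,0],0]]'
```

```text
time: 21.5
eef_pos: [0.5155, 0.3172, 0.0171]
eef_rot: [0.24, 3.132, 0.0]
wrist_force: [-0.5, -0.7, -2.0]
finger_gap: 0.659
time: 21.75
eef_pos: [0.5155, 0.3172, 0.017]
eef_rot: [0.239, 3.132, 0.0]
wrist_force: [-2.9, -0.2, 5.5]
finger_gap: 0.663
```

```bash
python3 -m jog '[[[0,0,0.7],0],[[0,0,0],0],[[0,0,5],0],[[0,0,15],0],[[0,0,40],0],[[0,0,45],0],[[-3,-20,20],0],[[-6,-40,0],0],[[-8,-50,0],-0.7],[[-8,-50,0],-0.7]]' 93
python3 -m jog '[[[-8,-52,0],0],[[-8,-52,0],0],[[-8,-50,0],0],[[-4,-28,0],0],[[-2,-10,0],0],[[0,0,0],0]]'
python3 - <<'E'
from cell import bot,camera
from h import *
s=bot.observe();print(s["eef_pos"],s["eef_rot"])
c=camera("top");P=pts(c);z=P[...,2];d=c["depth"]>0
m=d&(abs(z-.049)<.007)&(abs(P[...,0]-.515)<.12)&(abs(P[...,1]-.314)<.06);print("long",m.sum(),rect(P[m]))
hsv=cv2.cvtColor(c["image"],cv2.COLOR_RGB2HSV);print("mat",crect(c,big(hsv[...,1]>75,(165,290)),.004))
m=d&(abs(z-.02)<.006)&(abs(P[...,0]-.527)<.13)&(abs(P[...,1]+.285)<.08);m=cv2.morphologyEx(m.astype(np.uint8),cv2.MORPH_OPEN,np.ones((3,3)))
k=cv2.findContours(m,0,1)[0];k=max(k,key=cv2.contourArea)[:,0].astype(float);print("riser",rect(plane(c,k,.02)))
m=big(hsv[...,1]>75,(385,280));print("riser col",crect(c,m,.02))
c=camera("side");P=pts(c);z=P[...,2];d=c["depth"]>0
for nm,zz,y in(("short",.043,.083),("mid",.048,-.035)):
    m=d&(abs(z-zz)<.005)&(abs(P[...,0]-.47)<.12)&(abs(P[...,1]-y)<.055);print(nm,m.sum(),rect(P[m]))
hsv=cv2.cvtColor(c["image"],cv2.COLOR_RGB2HSV);print("riser side",crect(c,big(hsv[...,1]>75,(355,335)),.02))
cv2.imwrite("pics/s2.png",c["image"][:,:,::-1])
E
```

```text
time: 23.0
eef_pos: [0.4905, 0.156, 0.1432]
eef_rot: [0.277, 3.127, 0.0]
wrist_force: [0.2, -0.5, -0.1]
finger_gap: 1.0
time: 23.75
eef_pos: [0.4606, -0.0349, 0.1424]
eef_rot: [0.28, 3.128, 0.0]
wrist_force: [-0.3, -0.0, 1.0]
finger_gap: 1.002
[ 0.46063271 -0.0348765   0.14240578] [2.79588905e-01 3.12822875e+00 2.18627696e-04]
long 1370 [516.9, 318.4, 170.3, 65.1, -8.9]
mat [516.7, 316.8, 229.0, 130.5, -8.6]
riser [527.5, -284.7, 210.7, 110.4, -7.5]
riser col [527.8, -285.5, 209.9, 110.1, -7.4]
short 492 [479.7, 79.5, 119.6, 64.0, -9.1]
mid 1012 [486.3, -42.0, 205.3, 66.3, -8.3]
riser side [523.7, -293.5, 209.7, 117.4, -7.6]
```

View pics/s2.png

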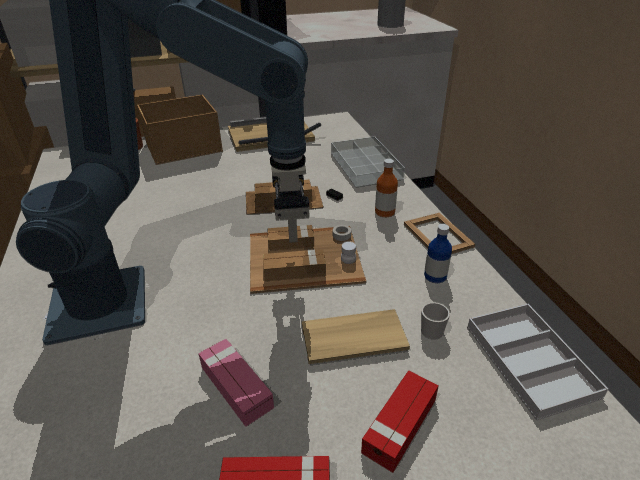

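The side view shows the long carton on the mat at about (284,197), the riser empty at (355,335), and the mid and short cartons on the board. Long is within 2 mm and 0.3° of the mat. I'll pick up the mid carton.

```bash
python3 -m jog '[[[0,0,-20],0],[[0,0,-40],0],[[0,0,-35],0],[[0,0,-18],0],[[0,0,-7],0],[[0,0,0],0]]'
python3 -m jog '[[[0,0,0],0],[[0,0,0],0],[[0,0,0],0],[[0,0,0],0],[[0,0,3],0],[[0,0,8],0],[[0,0,20],0],[[0,0,25],0],[[0,0,20],0],[[0,0,10],0]]' 45
python3 -m jog '[[[5,-18,0],0],[[10,-36,0],0.9],[[12,-48,0],1],[[12,-48,0],0.9],[[12,-46,0],0],[[10,-36,0],0],[[6,-19,-8],0],[[0,0,-20],0],[[0,0,-10],0],[[0,0,0],0]]'
cat > k.py <<'E'
from cell import bot,camera
from h import *
import sys
s=bot.observe();print(s["eef_pos"],s["eef_rot"],s["wrist_force"])
zt=s["eef_pos"][2]+float(sys.argv[1])
for n in("top","side"):
    c=camera(n);P=pts(c);z=P[...,2];d=c["depth"]>0
    m=d&(abs(z-zt)<.007)&(abs(P[...,0]-.527)<.11)&(abs(P[...,1]+.285)<.06);print(n,m.sum(),rect(P[m]))
    cv2.imwrite(f"pics/k{n}{sys.argv[2]}.png",c["image"][:,:,::-1])
E
python3 k.py .0263 1
```

```text
time: 24.6
eef_pos: [0.4606, -0.0341, 0.0218]
eef_rot: [-0.276, -3.129, -0.0]
wrist_force: [-0.1, 0.0, -0.5]
finger_gap: 1.001
time: 25.85
eef_pos: [0.4609, -0.035, 0.1091]
eef_rot: [0.278, 3.128, -0.001]
wrist_force: [-0.0, 0.4, -3.1]
finger_gap: 0.645
time: 27.1
eef_pos: [0.5264, -0.2847, 0.0683]
eef_rot: [-0.2, -3.132, -0.003]
wrist_force: [-0.4, -0.2, -3.1]
finger_gap: 0.643
[ 0.52643355 -0.28471708  0.06830233] [-0.20041232 -3.13234892 -0.00321123] [-0.37852373 -0.16531285 -3.10131229]
top 238 [524.6, -274.5, 133.9, 46.5, 20.5]
side 796 [525.2, -295.7, 151.5, 77.6, -8.1]
```

```bash
python3 -m jog '[[[0.5,-0.5,-10],0],[[0,0,-12],0],[[0,0,-6],0],[[0,0,-3],0],[[0,0,-1],0],[[0,0,0],0]]'
python3 -m jog '[[[0,0,-1],0],[[0,0,0],0]]'
```

```text
time: 27.95
eef_pos: [0.528, -0.2865, 0.038]
eef_rot: [0.201, 3.135, -0.0]
wrist_force: [0.1, -0.5, -2.4]
finger_gap: 0.644
time: 28.2
eef_pos: [0.528, -0.2864, 0.037]
eef_rot: [0.201, 3.135, -0.0]
wrist_force: [0.2, 1.3, -1.5]
finger_gap: 0.645
```

```bash
python3 -m jog '[[[0,0.5,-1.2],0],[[0,0,-1],0],[[0,0,0],0]]'
python3 -m jog '[[[0,0,-0.8],0],[[0,0,0],0]]'
```

```text
time: 28.58
eef_pos: [0.5279, -0.2858, 0.0345]
eef_rot: [-0.201, -3.135, -0.0]
wrist_force: [-0.3, -0.4, -3.9]
finger_gap: 0.64
time: 28.82
eef_pos: [0.528, -0.2859, 0.0342]
eef_rot: [0.201, 3.135, -0.0]
wrist_force: [-0.9, 1.4, 0.8]
finger_gap: 0.643
```

```bash
python3 -m jog '[[[0,0,-0.5],0],[[0,0,0],0]]'
python3 -m jog '[[[0,0,0.5],0],[[0,0,0],0],[[0,0,5],0],[[0,0,15],0],[[0,0,40],0],[[0,0,40],0],[[-2,15,10],0],[[-4,35,0],-1],[[-6,50,0],-1],[[-6,50,0],-0.8]]' 93
python3 -m jog '[[[-7,55,0],0],[[-7,55,0],0],[[-6,50,0],0],[[-5,40,0],0],[[-2,18,0],0],[[0,0,0],0]]'
python3 - <<'E'
from cell import bot,camera
from h import *
s=bot.observe();print(s["eef_pos"],s["eef_rot"])
for n in("top","side"):
    c=camera(n);P=pts(c);z=P[...,2];d=c["depth"]>0
    m=d&(abs(z-.06)<.006)&(abs(P[...,0]-.527)<.12)&(abs(P[...,1]+.285)<.06);print(n,"mid",m.sum(),rect(P[m]))
    hsv=cv2.cvtColor(c["image"],cv2.COLOR_RGB2HSV)
    if n=="top":print("riser",crect(c,big(hsv[...,1]>75,(385,280)),.02))
    m=d&(abs(z-.043)<.005)&(abs(P[...,0]-.48)<.09)&(abs(P[...,1]-.083)<.05);print("short",m.sum(),rect(P[m]))
E
```

```text
time: 29.08
eef_pos: [0.528, -0.2859, 0.0342]
eef_rot: [0.201, 3.135, -0.001]
wrist_force: [-2.4, 2.1, 4.9]
finger_gap: 0.646
time: 30.32
eef_pos: [0.5087, -0.1336, 0.1432]
eef_rot: [-0.28, -3.128, -0.001]
wrist_force: [0.1, 0.5, 0.9]
finger_gap: 0.996
time: 31.08
eef_pos: [0.4823, 0.083, 0.1436]
eef_rot: [-0.274, -3.129, 0.0]
wrist_force: [0.5, -0.4, -1.4]
finger_gap: 1.001
[0.48234266 0.08296153 0.14360136] [-2.74099176e-01 -3.12904253e+00  4.68548375e-04]
top mid 1189 [529.6, -284.3, 151.6, 60.7, -7.6]
riser [527.6, -285.4, 210.3, 110.1, -7.7]
short 223 [471.5, 75.9, 103.0, 35.0, -8.5]
side mid 1629 [527.4, -287.5, 150.7, 64.4, -7.6]
short 589 [480.6, 80.0, 119.0, 61.3, -10.7]
```

```bash
python3 -m jog '[[[0,0,-20],0],[[0,0,-40],0],[[0,0,-35],0],[[0,0,-18],0],[[0,0,-8],0],[[0,0,-0.5],0],[[0,0,0],0]]'
python3 -m jog '[[[0,0,0],0],[[0,0,0],0],[[0,0,0],0],[[0,0,0],0],[[0,0,3],0],[[0,0,8],0],[[0,0,25],0],[[0,0,35],0],[[0,0,25],0],[[0,0,8],0]]' 40
python3 -m jog '[[[2,-15,0],0],[[4,-35,0],1],[[6,-50,0],1],[[6,-50,0],0.7],[[7,-55,0],0],[[7,-55,0],0],[[6,-50,0],0],[[5,-40,-5],0],[[3,-18.5,-10],0],[[0,0,-10],0]]'
python3 -m jog '[[[0,0,0],0],[[0,0,0],0]]'
python3 k.py .0213 2
```

```text
time: 32.05
eef_pos: [0.4837, 0.0817, 0.0231]
eef_rot: [0.279, 3.128, -0.0]
wrist_force: [-1.0, 0.7, -0.5]
finger_gap: 0.998
time: 33.3
eef_pos: [0.4839, 0.0821, 0.1282]
eef_rot: [0.278, 3.126, 0.0]
wrist_force: [-0.1, -0.6, -2.1]
finger_gap: 0.604
time: 34.55
eef_pos: [0.528, -0.287, 0.0993]
eef_rot: [-0.207, -3.133, -0.002]
wrist_force: [0.5, -0.1, -1.6]
finger_gap: 0.599
time: 34.8
eef_pos: [0.5289, -0.2847, 0.1013]
eef_rot: [-0.202, -3.135, -0.001]
wrist_force: [0.6, -0.1, -1.9]
finger_gap: 0.597
[ 0.52889853 -0.28469052  0.10130122] [-2.01501741e-01 -3.13458945e+00 -1.03893972e-03] [ 0.63922479 -0.08089566 -1.93053299]
top 332 [527.7, -285.8, 119.9, 61.0, -7.5]
side 558 [522.3, -297.6, 128.3, 65.7, -22.9]
```

```bash
python3 -m jog '[[[1.5,-0.5,-8],0],[[0,0,-9],0],[[0,0,-4],0],[[0,0,-2],0],[[0,0,-1],0],[[0,0,0],0]]'
python3 -m jog '[[[0,0,-1],0],[[0,0,0],0]]'
```

```text
time: 35.65
eef_pos: [0.5305, -0.287, 0.0774]
eef_rot: [0.204, 3.135, -0.0]
wrist_force: [0.0, -0.5, -2.3]
finger_gap: 0.596
time: 35.9
eef_pos: [0.5304, -0.2869, 0.0764]
eef_rot: [0.204, 3.135, -0.0]
wrist_force: [-0.9, -0.4, -1.9]
finger_gap: 0.6
```

```bash
python3 -m jog '[[[0,1.2,-0.8],0],[[0,0,0],0]]'
python3 -m jog '[[[0,0,-0.8],0],[[0,0,0],0]]'
```

```text
time: 36.15
eef_pos: [0.5304, -0.2855, 0.0755]
eef_rot: [-0.204, -3.135, -0.0]
wrist_force: [-0.7, -0.4, -2.2]
finger_gap: 0.6
time: 36.4
eef_pos: [0.5304, -0.2856, 0.0747]
eef_rot: [-0.204, -3.135, -0.0]
wrist_force: [0.2, 0.0, -3.1]
finger_gap: 0.6
```

```bash
python3 -m jog '[[[0,0,-0.7],0],[[0,0,0],0]]'
python3 -m jog '[[[0,0,-0.6],0],[[0,0,0],0]]'
```

```text
time: 36.65
eef_pos: [0.5305, -0.2857, 0.0746]
eef_rot: [0.204, 3.135, -0.0]
wrist_force: [-2.0, 1.8, 3.6]
finger_gap: 0.602
time: 36.9
eef_pos: [0.5305, -0.2857, 0.0746]
eef_rot: [0.204, 3.134, -0.001]
wrist_force: [-2.7, 2.7, 7.8]
finger_gap: 0.601
```

Contact is made, so I'll release, rise, back off towards the robot and check.

```bash
python3 -m jog '[[[0,0,0.9],0],[[0,0,0],0],[[0,0,5],0],[[0,0,15],0],[[0,0,40],0],[[0,0,40],0],[[-5,20,20],0],[[-15,40,0],0],[[-20,50,0],0],[[-20,50,0],0]]' 93
python3 -m jog '[[[-20,50,0],0],[[-20,50,0],0],[[-10,20,0],0],[[0,0,0],0],[[0,0,0],0]]'
python3 - <<'E'
from cell import bot,camera
from h import *
for n in("top","side"):
    c=camera(n);P=pts(c);z=P[...,2];d=c["depth"]>0
    for nm,zz,x,y in(("mid",.06,.527,-.285),("short",.095,.527,-.285),("long",.049,.516,.317)):
        m=d&(abs(z-zz)<.006)&(abs(P[...,0]-x)<.12)&(abs(P[...,1]-y)<.06);print(n,nm,m.sum(),rect(P[m]),np.median(z[m]))
    cv2.imwrite(f"pics/f{n}.png",c["image"][:,:,::-1])
    if n=="top":
        hsv=cv2.cvtColor(c["image"],cv2.COLOR_RGB2HSV);print("riser",crect(c,big(hsv[...,1]>75,(385,280)),.02))
a=cv2.resize(cv2.imread("pics/ftop.png")[100:400,130:530],(400,300));b=cv2.resize(cv2.imread("pics/fside.png")[130:400,180:540],(400,300))
cv2.imwrite("pics/f.png",np.hstack([a,b]))
E
```

```text
time: 38.15
eef_pos: [0.47, -0.1245, 0.1955]
eef_rot: [0.205, 3.133, -0.001]
wrist_force: [0.4, -0.1, 0.5]
finger_gap: 1.004
time: 38.78
eef_pos: [0.4213, -0.0064, 0.1951]
eef_rot: [0.204, 3.133, -0.001]
wrist_force: [0.4, 0.5, 0.5]
finger_gap: 0.999
top mid 227 [529.8, -284.3, 151.3, 60.2, -7.3] 0.06004283711111559
top short 945 [529.6, -283.7, 121.3, 56.8, -8.1] 0.0954897299534263
top long 1341 [517.0, 317.8, 170.7, 65.4, -8.7] 0.05019488732600089
riser [527.8, -285.5, 209.9, 110.3, -7.6]
side mid 553 [527.3, -288.5, 151.0, 62.9, -7.1] 0.05925738808266204
side short 1247 [527.6, -288.3, 121.0, 59.6, -8.4] 0.09404636147424265
side long 252 [558.1, 307.2, 81.9, 65.9, -10.8] 0.0474634349117309
```

View pics/f.png

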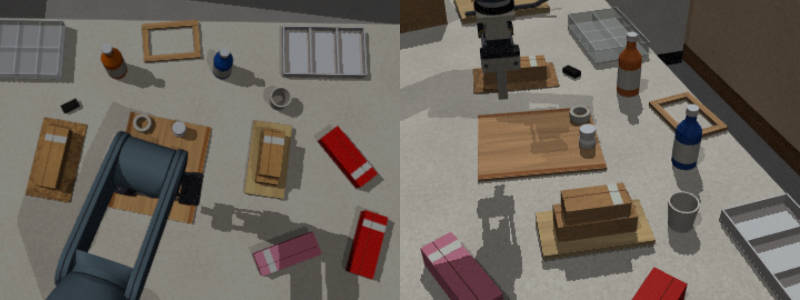

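Everything is in place: the long carton is on the mat at about (53,158), the two-carton stack is on the riser at about (270,158), and the bystanders haven't moved.

```bash
python3 -c "
from cell import ticket;print(ticket.sign_off())"
```

```text
the job is handed in; nothing more can be done
None
```

The job is done and handed in at about 39 s of the 72 s allowed. I set the short carton and then the middle one aside on the drawing board, put the long carton on the cork mat, and restacked the middle and short cartons on the riser.

**Last checks (top camera):**

| Carton | Offset from target | Angle off target |
|---|---|---|
| Long, from mat centre | about 1 mm | 0.1° |
| Middle, from riser centre | about 2 mm | 0.3° |
| Short, on the middle carton | under 1 mm | about 0.8° |

- **Heights:** the tops measured 50, 60 and 95 mm (long, middle, short), as they should for cartons lying flat.
- **Set-downs:** every carton was lowered to a contact of under 10 N before I released it.
- **Other things:** the bystanders looked unmoved in the last pictures; I did not measure them again. The gripper was clear of everything.

**What disagreed:** the side camera read the restacked cartons about 2 mm less in x and 4–5 mm less in y than the top camera. I trusted the top camera because it agreed with the arm's own position readings to about 1 mm. The final side-camera reading of the long carton was blocked by the gripper and gave nothing usable.

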